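# Still a swinging dip basket over the rinse bowl

## Robot

A 7-joint arm with a two-finger parallel gripper is mounted at the origin on the work surface. World frame = base frame: x ahead of the robot, y to its left, z up, the work surface at z = 0. Lengths are in m, angles in degrees, forces in N, time in s.
With the tool pointing down it reaches from about 0.425 to 0.875 m from the base axis. Payload 4.7 kg.
Tool frame: the origin (TCP) lies between the finger pads, 19 mm behind the fingertips; this is the grasp point; z points along the fingers, x is the direction in which the jaws open and shut, and the axes are right-handed (so a half turn about z gives the same grasp; the last joint's range is limited). The gripper opens to 87 mm and grips with 3 to 60 N. Pads are 19 mm wide; open, the fingers measure 117 mm over their backs; the gripper's body (75 mm by 190 mm) begins 51 mm behind the grasp point.
Start: joints at [71.74, 18.392, -4.016, 83.108, 1.295, 78.541, -3.26], TCP at [0.212, -0.614, 0.241] pointing down, gripper open.
Joint ranges: [-163.93, 163.93], [-17.29, 119.83], [-79.2, 71.16], [3.27, 140.29], [-89.18, 269.18], [5.43, 117.66], [-154.24, 154.24]. Speed limits (degrees/s): [147.25, 147.25, 180, 180, 180, 180, 180].

## Interface

Orientations are given as [roll, pitch, yaw] about the fixed x, y, z axes, in that order (R = Rz(yaw) Ry(pitch) Rx(roll)).
In Python, from cell import telemetry, optics, env gives the robot as it stands.
- The arm moves only by the tool arm_command, never from a script. Its arguments are lists of equal length, an entry for each row: "translation": the shift along the tool's x, y, z in cm, a list of three; "twist": the turn about the tool's z in degrees. In form: {"translation": [[x, y, z], ...], "twist": [twist, ...]}. A call has 1 to 10 rows; each row shifts and turns the pose as measured when the row begins, along the tool's axes as they then stand; what a row does not reach is not made up. A row lasts 1/8 s, in which the tool goes at most 62.5 mm and 10.7 degrees, less where a joint would pass 70% of its speed; a pose out of reach is approached as far as the arm can. A call is refused whole if a number of a shift passes 6.25 or a number of a turn 10.7, either way. A call with a gripper value outside its range is refused whole. "grip" is the opening in per cent of the stroke, from 0 (shut) to 100 (fully open), set as the call begins (left out, the last holds). The fingers move at their own pace and stop on an object; "force" is the grip in N (left out, the last holds). Time passes only in rows, so rows that do not move let the fingers close. It gives the time, the measured TCP pose, the force and the opening at its end, in the units of the state.
- telemetry.get_obs(): the state, without advancing time (a new reading comes with each control period).
- optics.read_camera(name): name is "scene" or "side" or "wrist"; returns a dict with "img" (384x512x3 uint8, blue, green, red), "fx", "fy", "cx", "cy" (pixels), "extrinsics" (4x4, takes a point from camera to world coordinates); the wrist camera has in their place "hand_eye" (4x4, takes a point from camera to tool coordinates, whose origin is the TCP and whose axes are the tool frame's). Camera axes: x right, y up, looking along -z (the intrinsics and any distortion apply to the point x, -y, -z); pixel columns grow to the right and rows downward; lengths in m; the calibration is good to about 2 mm. The wrist camera is an equidistant fisheye: a pixel r from the principal point sees the ray r / f radians off the axis. A picture is of the moment at which its call begins: read the wrist's pose just before it. There is no depth.
- env.sign_off(): hands the job in, once; it reports no verdict.
The state is a dict: "time_s": time; "qpos": joint angles; "joint_velocities": joint speeds; "effort": joint torques, N m; "tool_pos": TCP position; "tool_rot": TCP orientation; "force": force on the tool from outside, world axes, zero at the start; "wrist_torque": the same for the moment, N m; "grip_width": finger opening in m.
Only numpy, scipy, OpenCV 4.12 (cv2) and the standard library are available. Lean on these libraries where they do the work, as an engineer would, in place of code of your own. Each camera call takes 0.05 s, during which the arm holds its last target. There are 200 camera calls.

## Task

Take the brass dip basket off its drip stand by the wooden grip, carry it across and bring it to hang still over the middle of the white rinse bowl, clear above the rim, for at least three seconds. Then lower it until its bottom is well inside the bowl without touching it, keep it hanging still there, in the middle, for another three seconds, and finish while holding it there. The basket swings as soon as it comes off the ledge: stop the swing only by moving the grip; once it is off the ledge the basket must not touch anything, and leave the other things on the bench alone.

Things in the scene. Friction and masses are not known exactly. Their poses are not given: they have to be found in the camera images.
- stand: fixed steel drip stand on a wooden base 170 by 270 mm, 10 mm thick. Origin on the table right under the parked grip. A column (34 by 24 mm, at y = -128 mm) carries a fork of two level prongs along y, tops at 258 mm, 20 mm apart, ending at y = +30 mm; the fork is open towards +y
- stand_pocket (a point): 258 mm above the stand's origin, on the prongs: floor of a square pocket 48 by 46 mm inside, walls 5 mm thick and 24 mm high (tops at 282 mm; a 24 mm wide gap in the +y wall). The grip's foot sits in it: lift the grip straight up by more than 24 mm (35 to 40 mm is good), then take it out towards the stand's +y, the basket's rod running between the prongs. Axes as the stand's
- stand_ledge (a point): middle of the front top edge of the upright steel ledge at the stand's foot (70 mm along x, 6 mm thick, top 36 mm above the table, front face at y = +23.6 mm of the stand). It keeps the parked basket leaning out towards +y; when the grip has risen about 13 mm the basket slips off and starts to swing over it
- grip: loose wooden grip of the basket, 0.12 kg: square foot 44 by 44 by 24 mm high, above it a square neck 30 by 30 mm up to 72 mm above the origin. Origin: centre of the foot's underside. z up; x, y parallel to its sides, and to the stand's x, y when parked. Grasp the neck from above, fingers closing along y, TCP about 48 mm above the origin, so that the fingertips stay above the pocket's walls
- basket: brass basket (round pail 60 mm across, 50 mm high, cast rings fixed in it) on a stiff 6 mm steel rod, 0.35 kg nominal. Origin: its hinge in the grip, 8 mm below the grip's origin, axis x, so it swings only in the grip's y-z plane, with little friction (dies out in over a minute). Turned by +t about x its bottom is displaced to the grip's +y. Parked at about +0.25 rad
- basket_base (a point): centre of the basket's flat underside, 225 mm below the hinge along the rod; z runs up the rod. The basket swings about its hinge like a simple pendulum of 213 mm (period about 0.93 s), whatever its mass
- bowl: fixed white ceramic rinse bowl, 46 mm high, 160 mm across at the rim (walls 4 mm; about 150 mm inside at half height), floor 8 mm thick. Origin: centre of its underside, on the table. In the end the basket's underside should be about 25 mm above the table
- dish_a: small loose bead dish, 52 mm across, 20 mm high, between stand and bowl; origin under its centre; leave alone
- dish_b: loose bead dish, 76 mm across, 30 mm high, near the robot; origin under its centre; leave alone
- dish_c: loose bead dish, 72 mm across, 30 mm high, far side; origin under its centre; leave alone
- dish_d: loose bead dish, 84 mm across, 32 mm high, far side; origin under its centre; leave alone
- brass_cup: loose brass cup, 72 mm across, 42 mm high, far side; origin under its centre; leave alone
- cork_jar: loose corked glass jar, 44 mm across, 65 mm high, far side; leave alone
- pliers: loose pliers lying flat, 14 mm high, far side; leave alone
Not all that is in view belongs to the job. Leave any blue look-alike of the bowl alone.

How it is judged (in metres and radians):
On the way, in this order (a step that is already met when the one before it is completed fails the run):
1. the basket is out of the stand, hanging from the grip (y of grip in the frame of stand above 0.08 m and height (world z) of basket_base above 0.05 m), for 0.1 s.
2. the basket hangs still over the middle of the bowl, above the rim, for 2 s: its underside stays within 15 mm of the bowl's axis and within 0.1 rad of level (horizontal distance between basket_base and bowl below 0.015 m and angle between basket_base's own z axis and vertical below 0.1 rad and height (world z) of basket_base above 0.048 m), for 2 s.
3. the basket hangs still inside the bowl for 2 s, underside at least 8 mm below the rim and within 15 mm of the bowl's axis (horizontal distance between basket_base and bowl below 0.015 m and angle between basket_base's own z axis and vertical below 0.1 rad and height (world z) of basket_base below 0.038 m), for 2 s.
At the end, for the whole second after the job is handed in: held by its grip, the basket hangs still in the bowl without touching it: underside 10 to 38 mm above the table, within 15 mm of the bowl's axis and 0.1 rad of level throughout the last second (all of step 3 and height (world z) of basket_base above 0.01 m and contact force between basket and bowl below 0.3 N and contact force between the fingers and grip above 2 N); the arm keeps its last pose, push and grip.
It fails at once if the basket touches the bowl (contact force between basket and bowl above 0.5 N).
It fails at once if the basket, out of the stand, touches anything (contact force between basket and anything else above 0.5 N and y of grip in the frame of stand above 0.02 m).
It fails at once if the robot touches the basket instead of the grip (contact force between basket and the fingers above 0.5 N or contact force between basket and the arm above 0.5 N).
It fails at once if the basket touches the stand again after it has swung off the ledge (contact force between basket and stand above 0.5 N and (angle between basket_base's own z axis and vertical below 0.15 rad or height (world z) of basket_base above 0.06 m or y of grip in the frame of stand above 0.02 m)).
It fails at once if another thing on the bench is disturbed (distance of any of dish_a, dish_b, dish_c, dish_d, brass_cup, cork_jar, pliers from where it was at the start of the episode above 0.015 m).
It also fails if it takes over 58 s, if anything falls off the work surface, if the arm or the gripper's body presses on something with over 40 N, if the wrist force passes 120 N, or if a joint passes its speed limit or range.

## Working session

There is one attempt and no reset: what is moved stays moved. The work goes in short steps, Python scripts to look and compute and a tool call to move; the robot and the scene stay as the last step left them, time stands still between calls to the robot, and variables do not carry over. Pictures are saved under pics/ and viewed, about 8 in all and at most 12, crops included, and the job is handed in when it is done.

Besides the shell and the picture viewer there is one more tool, called after "Call:" by a JSON object that holds its "fn" and its "kwargs". arm_command: Moves the arm, as the interface text tells. Its arguments: {"type":"object","properties":{"translation":{"type":"array","items":{"type":"array","items":{"type":"number"}}},"twist":{"type":"array","items":{"type":"number"}},"grip":{"type":"number"},"force":{"type":"number"}},"required":["translation","twist"]}

```bash
ls; mkdir -p pics; python3 - <<'E'
from cell import telemetry, optics
import cv2,pickle
o=telemetry.get_obs();print({k:o[k] for k in('time_s','tool_pos','tool_rot','grip_width')})
d={}
for n in('scene','side'):
    c=optics.read_camera(n);d[n]=c;print(n,c['fx'],c['fy'],c['cx'],c['cy'],c['extrinsics'],c.keys())
pickle.dump(d,open('c0.pkl','wb'))
im=cv2.vconcat([d['scene']['img'],d['side']['img']])
for n in d: cv2.imwrite(f'pics/{n}0.png',cv2.resize(d[n]['img'],(800,600),interpolation=cv2.INTER_CUBIC))
E
```

```text
pics
{'time_s': 0.0, 'tool_pos': array([ 0.21214181, -0.61386664,  0.24018858]), 'tool_rot': array([ 1.79994612e+02,  1.06796886e-01, -7.09304643e+01]), 'grip_width': 0.08692514039395424}
scene 404.764187462534 404.764187462534 255.8243684311327 193.21246744878908 [[ 0.11214678 -0.57425662  0.81095773  1.26604855]
 [ 0.99347515  0.08183089 -0.07944077  0.01854993]
 [-0.02074201  0.81457537  0.57968675  0.70686931]
 [ 0.          0.          0.          1.        ]] dict_keys(['img', 'fx', 'fy', 'cx', 'cy', 'extrinsics'])
side 358.2841314137667 358.2841314137667 255.3017893597746 194.83100715104007 [[-0.95692459  0.18331773 -0.22514428  0.30373504]
 [-0.28977196 -0.55468615  0.77997146  0.89798189]
 [ 0.01809818  0.81161437  0.58391316  0.77078739]
 [ 0.          0.          0.          1.        ]] dict_keys(['img', 'fx', 'fy', 'cx', 'cy', 'extrinsics'])
```

View pics/scene0.png

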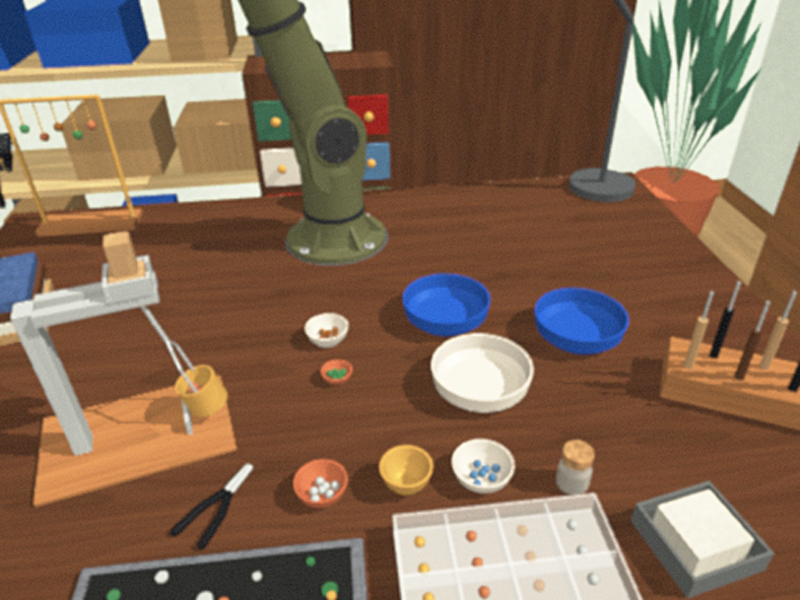

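View pics/side0.png

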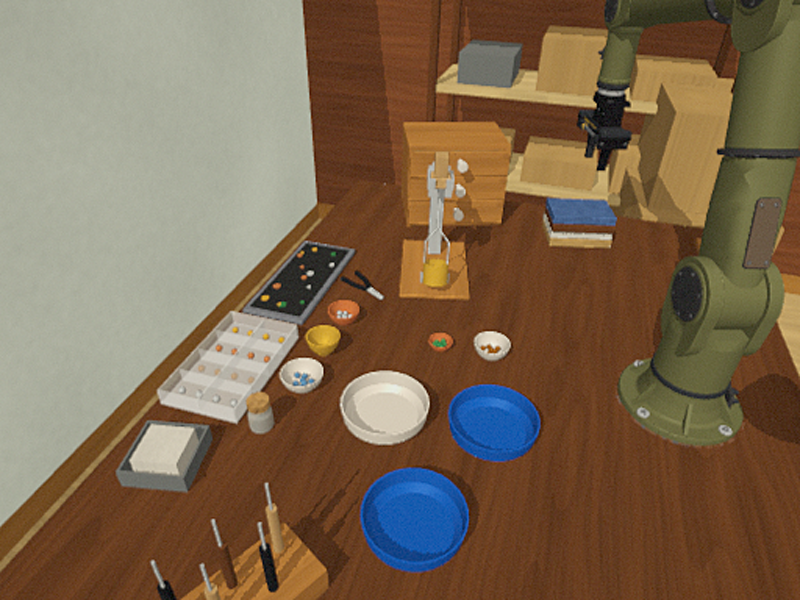

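White bowl: scene (482,372), side (385,407). The look-alikes are blue bowls at scene (447,303) and (581,320), and small white dishes at (326,330) and (482,466). The grip is the tan block at scene (120,255), side (441,168). The basket is at scene (200,390), and the stand's fork opens to the right in scene, roughly world +y.

```bash
cat > h.py <<'E'
import numpy as np,cv2,pickle
def ray(c,p):
    p=np.atleast_2d(p).astype(float);E=c['extrinsics']
    d=np.c_[(p[:,0]-c['cx'])/c['fx'],-(p[:,1]-c['cy'])/c['fy'],-np.ones(len(p))]@E[:3,:3].T
    return E[:3,3],d/np.linalg.norm(d,axis=1)[:,None]
def plane(c,p,z):
    o,d=ray(c,p);return o+d*((z-o[2])/d[:,2])[:,None]
def proj(c,P):
    E=c['extrinsics'];q=(np.atleast_2d(P)-E[:3,3])@E[:3,:3]
    return np.c_[c['cx']-c['fx']*q[:,0]/q[:,2],c['cy']+c['fy']*q[:,1]/q[:,2]]
def tri(cs,ps):
    A=np.zeros((3,3));b=np.zeros(3)
    for c,p in zip(cs,ps):
        o,d=ray(c,p);M=np.eye(3)-np.outer(d[0],d[0]);A+=M;b+=M@o
    x=np.linalg.solve(A,b);return x,[np.linalg.norm(proj(c,x)[0]-p) for c,p in zip(cs,ps)]
E
python3 - <<'E'
from h import *
d=pickle.load(open('c0.pkl','rb'));S=1.5625
for n,b,st in(('scene',(482,372),(140,440)),('side',(385,407),(415,285))):
    c=d[n];hsv=cv2.cvtColor(c['img'],cv2.COLOR_BGR2HSV)
    def blob(m,pt,r=0):
        k,l,s,ce=cv2.connectedComponentsWithStats(m);i=l[int(pt[1]/S),int(pt[0]/S)];return (l==i).astype(np.uint8),s[i],i
    m=cv2.inRange(hsv,(0,0,125),(180,70,255));B,s,i=blob(m,b)
    h=cv2.convexHull(max(cv2.findContours(B,0,1)[0],key=cv2.contourArea))[:,0]
    # silhouette: upper half is the rim edge; cast on z=.046
    P=plane(c,h+0.0,.046);up=h[:,1]<np.median(B.nonzero()[0])-2
    Q=P[up][:,:2];A=np.c_[2*Q,np.ones(len(Q))];x=np.linalg.lstsq(A,(Q**2).sum(1),rcond=None)[0]
    print(n,'bowl',s,i,x[:2],'r',np.sqrt(x[2]+x[0]**2+x[1]**2))
    print(n,'base hsv',hsv[int(st[1]/S),int(st[0]/S)])
c=d['scene']['img'][140:330,10:170];e=d['side']['img'][85:200,245:315]
cv2.imwrite('pics/crop1.png',cv2.hconcat([cv2.resize(c,(480,570),interpolation=2),cv2.resize(e,(320,526),interpolation=2)[:570] if 0 else cv2.copyMakeBorder(cv2.resize(e,(316,519),interpolation=2),0,51,0,0,0)]))
E
```

```text
scene bowl [ 275  213   67   51 2675] 40 [0.52745748 0.2174057 ] r 0.08066357353766242
scene base hsv [ 14 153 203]
side bowl [ 217  237   58   48 2148] 45 [0.5233572  0.21864656] r 0.07892629674694802
side base hsv [ 16 176 185]
```

View pics/crop1.png

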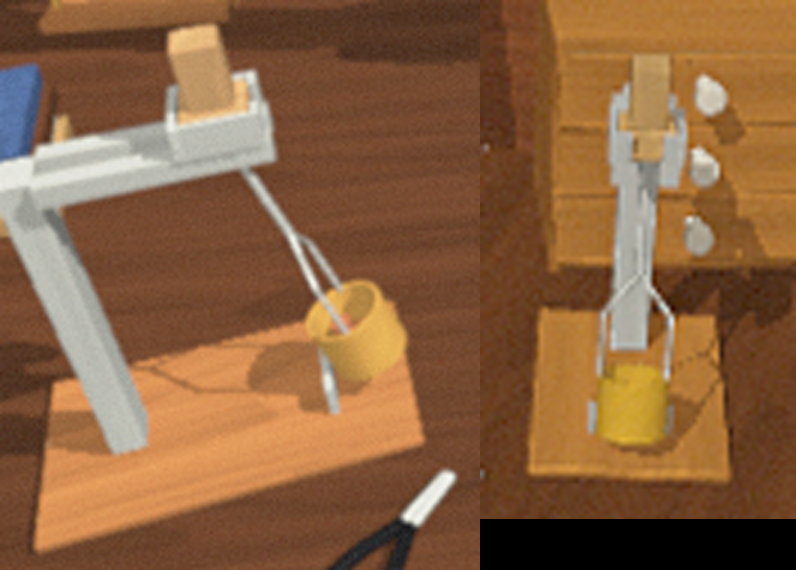

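```bash
python3 - <<'E'
from h import *
d=pickle.load(open('c0.pkl','rb'));s,e=d['scene'],d['side']
f=lambda L:np.array([(10+x/3,140+y/3) for x,y in L]);g=lambda L:np.array([(245+(x-480)/4.514,85+y/4.514) for x,y in L])
P=plane(s,f([(50,382),(35,550),(424,441)]),.01);print(P.round(4),'center',(P[0]+P[2])[:2]/2)
Q=plane(e,g([(541,312),(529,472),(729,478),(716,318)]),.01);print(Q.round(4),Q.mean(0))
for a,b in((P[1],P[2]),(Q[0],Q[1]),(Q[3],Q[2])):print('edge',np.linalg.norm(b-a),np.degrees(np.arctan2(*(b-a)[[1,0]])))
# grip top-face centre guess: mask mid
print(tri([s,e],[f([(194,34)])[0],g([(651,62)])[0]]))
# refine: project grip axis top z=.33 estimates
for z in(.33,):print(plane(s,f([(194,34)]),z),plane(e,g([(651,62)]),z))
yaw=np.arctan2(*(P[2]-P[1])[[1,0]])
E
```

```text
[[ 0.5185 -0.4654  0.01  ]
 [ 0.6854 -0.4196  0.01  ]
 [ 0.6205 -0.1604  0.01  ]] center [ 0.56949971 -0.31291468]
[[ 0.6712 -0.4108  0.01  ]
 [ 0.6048 -0.1509  0.01  ]
 [ 0.4463 -0.1944  0.01  ]
 [ 0.5094 -0.4533  0.01  ]] [ 0.55794007 -0.3023711   0.01      ]
edge 0.26717473436039346 104.04756554058115
edge 0.2682350121086776 104.32100481212186
edge 0.2664770272302871 103.69565754245475
(array([ 0.54780261, -0.25966247,  0.32714094]), [np.float64(0.23553336870469754), np.float64(0.13223438414487473)])
[[ 0.55237478 -0.25801136  0.33      ]] [[ 0.54615547 -0.25105987  0.33      ]]
```

Bowl is at about (0.525, 0.218), stand yaw about 14°, and grip at about (0.549, −0.257). The two cameras disagree by about 1 cm on the base corners, so I'll refine from close by. Moving up and over now.

Call:
{"fn": "arm_command", "kwargs": {"translation": [[0, 0, -6], [0, 0, -6], [0, 0, -5], [-3, -5, 0], [-3, -5, 0], [-3, -5, 0], [-3, -5, 0], [-3, -5, 0], [-3, -5, 0], [-3, -5, 0]], "twist": [5, 0, 0, 0, 0, 0, 0, 0, 0, 0], "grip": 100}}

```text
time_s: 1.35
tool_pos: [0.5053, -0.3232, 0.4094]
tool_rot: [179.7, 0.6, -76.9]
force: [-0.6, -0.9, 0.1]
grip_width: 0.0872
```

Call:
{"fn": "arm_command", "kwargs": {"translation": [[-2.7, -2.9, 0], [-2.7, -2.9, 0], [0, 0, 0], [0, 0, 0]], "twist": [0, 0, 0, 0]}}

```text
time_s: 1.85
tool_pos: [0.5537, -0.2491, 0.407]
tool_rot: [179.6, 0.9, -76.3]
force: [-0.2, -0.6, 0.7]
grip_width: 0.087
```

```bash
python3 - <<'E'
from cell import telemetry, optics
import cv2,pickle
o=telemetry.get_obs();c=optics.read_camera('wrist');pickle.dump((o,c),open('w1.pkl','wb'))
print(o['time_s'],o['tool_pos'],o['tool_rot']);print({k:v for k,v in c.items() if k!='img'})
cv2.imwrite('pics/w1.png',cv2.resize(c['img'],(800,600),interpolation=2))
E
```

```text
1.85 [ 0.55367561 -0.24908764  0.4070003 ] [179.6201246    0.85967628 -76.28011332]
{'fx': 297.3186396354542, 'fy': 297.3186396354542, 'cx': 253.68677827364766, 'cy': 194.47856227818562, 'hand_eye': array([[ 9.99999541e-01,  8.58717341e-04, -4.25618091e-04,
         1.75711544e-05],
       [ 6.91706588e-04, -9.54041882e-01, -2.99672502e-01,
        -8.21709796e-02],
       [-6.63391458e-04,  2.99672070e-01, -9.54042038e-01,
        -1.43917223e-01],
       [ 0.00000000e+00,  0.00000000e+00,  0.00000000e+00,
         1.00000000e+00]])}
```

View pics/w1.png

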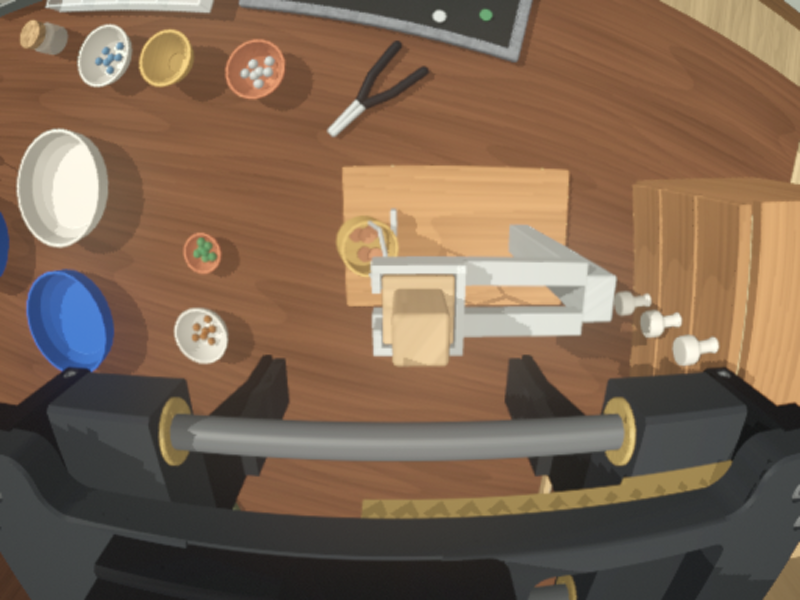

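Close crop check: the neck top is centred at about (421,339), square to the image. The pocket corners are at (373,260), (465,260), (463,355) and (374,355), and the white bowl is at (62,188).

```bash
cat >> h.py <<'E'
from scipy.spatial.transform import Rotation as R
def wray(o,c,p):
    p=np.atleast_2d(p).astype(float);q=np.c_[(p[:,0]-c['cx'])/c['fx'],(p[:,1]-c['cy'])/c['fy']]
    r=np.linalg.norm(q,axis=1)[:,None];d=np.c_[q/r*np.sin(r),np.cos(r)]*[1,-1,-1]
    H=c['hand_eye'];T=R.from_euler('xyz',o['tool_rot'],degrees=True).as_matrix()
    return o['tool_pos']+T@H[:3,3],(d@H[:3,:3].T)@T.T
def wplane(o,c,p,z):
    a,d=wray(o,c,p);return a+d*((z-a[2])/d[:,2])[:,None]
def circ(Q):
    A=np.c_[2*Q,np.ones(len(Q))];x=np.linalg.lstsq(A,(Q**2).sum(1),rcond=None)[0];return x[:2],np.sqrt(x[2]+x[0]**2+x[1]**2)
E
python3 - <<'E'
from h import *
o,c=pickle.load(open('w1.pkl','rb'));S=1.5625
t=np.radians(o['tool_rot'][2])
pr=lambda n,P:print(n,P.round(4).tolist(),'mean',P.mean(0).round(4),[(np.linalg.norm(P[i]-P[i-1]).round(4),np.degrees(np.arctan2(*(P[i]-P[i-1])[[1,0]])).round(1)) for i in range(len(P))])
pr('neck',wplane(o,c,np.array([(393,365),(449,364),(450,315),(392,315)])/S,.33))
pr('pocket',wplane(o,c,np.array([(373,260),(465,260),(463,355),(374,355)])/S,.282))
B=wplane(o,c,np.array([(343,167),(568,170)])/S,.01);pr('base',B)
hsv=cv2.cvtColor(c['img'],cv2.COLOR_BGR2HSV);m=cv2.inRange(hsv,(0,0,150),(180,70,255))
k,l,s,ce=cv2.connectedComponentsWithStats(m);i=l[int(188/S),int(75/S)];print(s[i])
h=cv2.convexHull(max(cv2.findContours((l==i).astype(np.uint8),0,1)[0],key=cv2.contourArea))[:,0]
P=wplane(o,c,h,.046)[:,:2];print('all',circ(P));far=h[:,0]<np.median(h[:,0]);print('far',circ(P[far]),len(P[far]))
E
```

```text
neck [[0.5323, -0.2514, 0.33], [0.5398, -0.2798, 0.33], [0.5662, -0.2728, 0.33], [0.5591, -0.2444, 0.33]] mean [ 0.5494 -0.2621  0.33  ] [(np.float64(0.0277), np.float64(-165.4)), (np.float64(0.0294), np.float64(-75.1)), (np.float64(0.0272), np.float64(14.9)), (np.float64(0.0292), np.float64(103.9))]
pocket [[0.5734, -0.2283, 0.282], [0.5866, -0.2812, 0.282], [0.5273, -0.2973, 0.282], [0.5138, -0.2424, 0.282]] mean [ 0.5503 -0.2623  0.282 ] [(np.float64(0.0612), np.float64(13.4)), (np.float64(0.0546), np.float64(-76.0)), (np.float64(0.0615), np.float64(-164.9)), (np.float64(0.0565), np.float64(103.8))]
base [[0.6106, -0.1661, 0.01], [0.6767, -0.4241, 0.01]] mean [ 0.6437 -0.2951  0.01  ] [(np.float64(0.2664), np.float64(104.4)), (np.float64(0.2664), np.float64(-75.6))]
[  10   82   59   77 3446]
all (array([0.52408835, 0.21146918]), np.float64(0.08372222252768603))
far (array([0.52316279, 0.21674084]), np.float64(0.08076137743856926)) 16
```

Call:
{"fn": "arm_command", "kwargs": {"translation": [[1.2, 0.7, 0], [0, 0, 4], [0, 0, 3], [0, 0, 0], [0, 0, 0]], "twist": [0, 0, 0, 0, 0]}}

```text
time_s: 2.52
tool_pos: [0.5452, -0.2719, 0.337]
tool_rot: [179.7, 0.6, -77.0]
force: [0.4, 0.6, 0.5]
grip_width: 0.087
```

Call:
{"fn": "arm_command", "kwargs": {"translation": [[-0.8, -0.7, 0], [0, 0, 1.5], [0, 0, 1.3], [0, 0, 0], [0, 0, 0]], "twist": [-1, 0, 0, 0, 0]}}

```text
time_s: 3.15
tool_pos: [0.5513, -0.2619, 0.3097]
tool_rot: [179.8, 0.5, -75.9]
force: [-0.4, -0.1, 0.1]
grip_width: 0.0869
```

Call:
{"fn": "arm_command", "kwargs": {"translation": [[0, 0, 0.3], [0, 0, 0], [0, 0, 0], [0, 0, 0], [0, 0, 0], [0, 0, 0], [0, 0, 0], [0, 0, 0]], "twist": [0, 0, 0, 0, 0, 0, 0, 0], "grip": 0, "force": 40}}

```text
time_s: 4.15
tool_pos: [0.5516, -0.2619, 0.3075]
tool_rot: [179.9, 0.4, -75.9]
force: [-0.2, -0.7, 0.1]
grip_width: 0.0296
```

```bash
cat >> h.py <<'E'
def basket(c):
    "pixel centroid of the brass pail in scene"
    hsv=cv2.cvtColor(c['img'],cv2.COLOR_BGR2HSV);m=cv2.inRange(hsv,(19,140,90),(30,255,255))
    k,l,s,ce=cv2.connectedComponentsWithStats(m);return [(ce[i].round(1).tolist(),s[i].tolist()) for i in range(1,k) if s[i,4]>120]
E
python3 - <<'E'
from h import *
from cell import telemetry, optics
o=telemetry.get_obs();c=optics.read_camera('scene');pickle.dump((o,c),open('s2.pkl','wb'))
print(o['time_s'],o['tool_pos'],o['tool_rot'],o['grip_width'],o['force'],o['wrist_torque']);[print(b) for b in basket(c)]
h=cv2.cvtColor(c['img'],cv2.COLOR_BGR2HSV);print(h[235:262:4,122:142:4].reshape(-1,3).tolist())
print(np.median(h[275:285,60:100].reshape(-1,3),0))
E
```

```text
4.15 [ 0.55159024 -0.26188722  0.30745879] [179.88921857   0.44907054 -75.92121938] 0.02959331852013762 [-0.15551323 -0.721597    0.0685269 ] [-0.07892107  0.02263934 -0.05125236]
([136.3, 251.8], [127, 237, 18, 27, 192])
([254.0, 298.3], [244, 286, 32, 27, 361])
[[22, 26, 179], [18, 158, 212], [19, 151, 194], [17, 155, 217], [10, 143, 116], [19, 161, 226], [18, 157, 185], [18, 159, 178], [18, 159, 188], [15, 152, 151], [19, 135, 229], [19, 158, 178], [19, 163, 183], [18, 158, 231], [18, 162, 219], [13, 41, 198], [10, 148, 200], [16, 153, 222], [19, 158, 228], [19, 157, 231], [15, 161, 192], [18, 132, 223], [18, 162, 222], [19, 151, 229], [19, 158, 233], [18, 155, 178], [18, 160, 196], [18, 160, 220], [19, 155, 229], [19, 158, 233], [18, 164, 176], [18, 160, 187], [18, 155, 217], [19, 158, 225], [19, 153, 231]]
[ 13. 154. 219.]
```

Gripped at 29.6 mm. Lifting straight up in two quick rows, then measuring the swing.

Call:
{"fn": "arm_command", "kwargs": {"translation": [[0, 0, -2], [0, 0, -1.8]], "twist": [0, 0]}}

```text
time_s: 4.45
tool_pos: [0.5503, -0.2615, 0.3427]
tool_rot: [179.6, 0.7, -75.9]
force: [0.4, -0.1, -3.6]
grip_width: 0.0296
```

```bash
cat > sw.py <<'E'
from h import *
from cell import telemetry, optics
import sys
from scipy.optimize import curve_fit
BOWL=np.array([.525,.217]);GR=np.array([.5505,-.262]);U=np.array([np.cos(np.radians(104)),np.sin(np.radians(104))]);V=np.array([U[1],-U[0]])
def blob(c,pred):
    hsv=cv2.cvtColor(cv2.medianBlur(c['img'],3),cv2.COLOR_BGR2HSV);m=cv2.inRange(hsv,(16,115,80),(30,255,255))
    k,l,s,ce=cv2.connectedComponentsWithStats(m)
    L=[(np.linalg.norm(ce[i]-pred),i) for i in range(1,k) if s[i,4]>100]
    if not L:return None
    d,i=min(L);return ce[i],s[i,4],d
def angle(o,c):
    T=o['tool_pos'];h=np.r_[T[:2],T[2]-.056]
    r=blob(c,proj(c,h-[0,0,.2])[0])
    if r is None:return None
    a,d=ray(c,r[0]);n=np.r_[V,0];P=a+d[0]*((h-a)@n)/(d[0]@n)
    return np.arctan2((P-h)[:2]@U,h[2]-P[2]),r
def series(n,verbose=1):
    out=[]
    for i in range(n):
        o=telemetry.get_obs();c=optics.read_camera('scene');r=angle(o,c)
        y=(o['tool_pos'][:2]-GR)@U;x=(o['tool_pos'][:2]-GR)@V
        out.append((o['time_s'],r[0],y,x,o['tool_pos'][2]))
        if verbose:print(f"t{o['time_s']:.3f} th{r[0]:+.3f} y{y:+.4f} x{x:+.4f} z{o['tool_pos'][2]:.4f} yaw{o['tool_rot'][2]:.1f} area{r[1][1]} d{r[1][2]:.0f}")
    pickle.dump((out,c),open('last.pkl','wb'));o=telemetry.get_obs();print('now',o['time_s'],o['tool_pos'],o['tool_rot'],o['force'],'gw',o['grip_width'])
    out=np.array(out);w=np.sqrt(9.81/.213);t=out[:,0]-o['time_s']
    A=np.c_[np.cos(w*t),np.sin(w*t),np.ones(n)];k,res,_,_=np.linalg.lstsq(A,out[:,1],rcond=None)
    print('fit at now: th-off',k[0],'thdot',k[1]*w,'off',k[2],'amp',np.hypot(*k[:2]),'rms',np.std(A@k-out[:,1]))
if __name__=='__main__':series(int(sys.argv[1]))
E
python3 sw.py 14
```

```text
t4.450 th+0.101 y+0.0005 x-0.0001 z0.3427 yaw-75.9 area771 d10
t4.500 th+0.032 y-0.0001 x+0.0004 z0.3453 yaw-75.9 area788 d3
t4.550 th-0.043 y-0.0002 x+0.0007 z0.3445 yaw-75.9 area796 d4
t4.600 th-0.113 y-0.0001 x+0.0004 z0.3434 yaw-75.9 area814 d11
t4.650 th-0.170 y-0.0000 x+0.0001 z0.3425 yaw-75.9 area811 d16
t4.700 th-0.206 y+0.0000 x-0.0002 z0.3421 yaw-75.9 area829 d20
t4.750 th-0.218 y+0.0001 x-0.0003 z0.3419 yaw-75.9 area837 d21
t4.800 th-0.204 y+0.0001 x-0.0003 z0.3419 yaw-75.9 area812 d20
t4.850 th-0.167 y+0.0002 x-0.0002 z0.3420 yaw-75.9 area810 d16
t4.900 th-0.110 y+0.0002 x-0.0002 z0.3422 yaw-75.9 area806 d11
t4.950 th-0.041 y+0.0003 x-0.0001 z0.3423 yaw-75.9 area778 d4
t5.000 th+0.034 y+0.0004 x-0.0000 z0.3424 yaw-75.9 area774 d4
t5.050 th+0.105 y+0.0005 x+0.0001 z0.3425 yaw-75.9 area774 d10
t5.100 th+0.165 y+0.0006 x+0.0001 z0.3426 yaw-75.9 area762 d16
now 5.15 [ 0.55051464 -0.26135177  0.34266111] [179.62959043   0.70647731 -75.8985722 ] [-0.17068542  0.46469039 -4.29770131] gw 0.029221223091310786
fit at now: th-off 0.2026189151597761 thdot 0.6131475856565982 off 0.00429366843670615 amp 0.22184961730236835 rms 0.000829953707017187
```

Pendulum fit is clean (amplitude 0.222 rad, rms 0.001). The peak on the +y side is about 0.06 s ahead, so one 48 mm row towards +y should catch it.

Call:
{"fn": "arm_command", "kwargs": {"translation": [[-4.8, 0, -0.5]], "twist": [0]}}

```text
time_s: 5.28
tool_pos: [0.5379, -0.2183, 0.3466]
tool_rot: [179.5, 0.7, -76.3]
force: [-0.6, 1.0, -3.2]
grip_width: 0.0296
```

```bash
python3 sw.py 14
```

```text
t5.275 th+0.016 y+0.0455 x-0.0016 z0.3466 yaw-76.3 area751 d2
t5.325 th-0.041 y+0.0562 x+0.0012 z0.3492 yaw-75.6 area764 d4
t5.375 th-0.036 y+0.0545 x+0.0025 z0.3498 yaw-75.5 area763 d4
t5.425 th-0.021 y+0.0516 x+0.0016 z0.3495 yaw-75.6 area752 d2
t5.475 th-0.005 y+0.0495 x+0.0006 z0.3490 yaw-75.8 area754 d1
t5.525 th+0.007 y+0.0483 x+0.0000 z0.3486 yaw-75.9 area759 d1
t5.575 th+0.016 y+0.0477 x-0.0004 z0.3482 yaw-76.0 area751 d2
t5.625 th+0.023 y+0.0475 x-0.0004 z0.3480 yaw-76.0 area753 d2
t5.675 th+0.025 y+0.0475 x-0.0004 z0.3479 yaw-76.0 area747 d3
t5.725 th+0.026 y+0.0476 x-0.0003 z0.3479 yaw-76.0 area749 d3
t5.775 th+0.023 y+0.0477 x-0.0002 z0.3479 yaw-76.0 area763 d2
t5.825 th+0.018 y+0.0479 x-0.0001 z0.3479 yaw-76.0 area744 d2
t5.875 th+0.012 y+0.0481 x-0.0001 z0.3480 yaw-75.9 area751 d2
t5.925 th+0.005 y+0.0482 x-0.0000 z0.3481 yaw-75.9 area757 d1
now 5.975 [ 0.5388634  -0.2151385   0.34810367] [179.62245521   0.71732837 -75.9229492 ] [ 0.91969638  0.56594504 -3.21296683] gw 0.02968802015560324
fit at now: th-off 0.0006763822204204741 thdot -0.1613108885612914 off 0.001086470147888069 amp 0.02377906332705319 rms 0.013141417906329887
```

Swing is down to about 0.024 rad. Now carrying across with a ramped profile (ramps about one period long).

Call:
{"fn": "arm_command", "kwargs": {"translation": [[-0.4, -0.09, 0], [-0.8, -0.18, 0], [-1.2, -0.26, 0], [-1.6, -0.35, 0], [-2.0, -0.44, 0], [-2.4, -0.53, 0], [-2.8, -0.61, 0], [-2.8, -0.61, 0], [-2.8, -0.61, 0], [-2.8, -0.61, 0]], "twist": [0, 0, 0, 0, 0, 0, 0, 0, 0, 0]}}

```text
time_s: 7.22
tool_pos: [0.5309, 0.0009, 0.3512]
tool_rot: [179.7, 0.7, -75.7]
force: [1.0, 1.0, -4.2]
grip_width: 0.0297
```

Call:
{"fn": "arm_command", "kwargs": {"translation": [[-2.8, -0.61, 0], [-2.8, -0.61, 0], [-2.8, -0.61, 0], [-2.8, -0.61, 0], [-2.4, -0.53, 0], [-2.0, -0.44, 0], [-1.6, -0.35, 0], [-1.2, -0.26, 0], [-0.8, -0.18, 0], [-0.4, -0.1, 0]], "twist": [0, 0, 0, 0, 0, 0, 0, 0, 0, 0]}}

```text
time_s: 8.48
tool_pos: [0.5138, 0.2247, 0.356]
tool_rot: [179.9, 0.7, -74.7]
force: [0.1, -0.3, -3.8]
grip_width: 0.0298
```

```bash
python3 sw.py 20; python3 - <<'E'
from h import *
out,c=pickle.load(open('last.pkl','rb'));cv2.imwrite('pics/s3.png',cv2.resize(c['img'][130:300,190:410],(792,612))[:600])
E
```

```text
t8.475 th+0.036 y+0.4812 x+0.0822 z0.3560 yaw-74.7 area593 d3
t8.525 th+0.032 y+0.4816 x+0.0822 z0.3561 yaw-74.6 area586 d3
t8.575 th+0.029 y+0.4809 x+0.0822 z0.3560 yaw-74.7 area587 d2
t8.625 th+0.028 y+0.4802 x+0.0823 z0.3559 yaw-74.7 area589 d2
t8.675 th+0.020 y+0.4798 x+0.0824 z0.3559 yaw-74.7 area592 d2
t8.725 th+0.012 y+0.4797 x+0.0824 z0.3559 yaw-74.8 area590 d2
t8.775 th+0.005 y+0.4796 x+0.0824 z0.3559 yaw-74.8 area602 d1
t8.825 th-0.005 y+0.4797 x+0.0824 z0.3559 yaw-74.8 area602 d2
t8.875 th-0.011 y+0.4798 x+0.0824 z0.3559 yaw-74.7 area585 d2
t8.925 th-0.016 y+0.4800 x+0.0824 z0.3560 yaw-74.7 area596 d2
t8.975 th-0.017 y+0.4801 x+0.0824 z0.3560 yaw-74.7 area592 d2
t9.025 th-0.015 y+0.4802 x+0.0823 z0.3560 yaw-74.7 area591 d2
t9.075 th-0.008 y+0.4803 x+0.0823 z0.3560 yaw-74.7 area598 d2
t9.125 th-0.000 y+0.4804 x+0.0823 z0.3560 yaw-74.7 area598 d2
t9.175 th+0.010 y+0.4805 x+0.0823 z0.3560 yaw-74.7 area598 d2
t9.225 th+0.019 y+0.4805 x+0.0823 z0.3560 yaw-74.7 area594 d2
t9.275 th+0.028 y+0.4805 x+0.0823 z0.3560 yaw-74.7 area582 d2
t9.325 th+0.037 y+0.4806 x+0.0823 z0.3560 yaw-74.7 area589 d3
t9.375 th+0.040 y+0.4806 x+0.0823 z0.3560 yaw-74.7 area588 d3
t9.425 th+0.040 y+0.4806 x+0.0823 z0.3560 yaw-74.7 area602 d3
now 9.475 [0.51403844 0.22425508 0.35598751] [179.89937815   0.72716498 -74.67628783] [-0.23093516  0.16446642 -3.74017663] gw 0.029757574651575584
fit at now: th-off 0.0250184221198641 thdot -0.06970810536265744 off 0.011249703005239278 amp 0.027044915314207833 rms 0.0022323801187257015
```

View pics/s3.png

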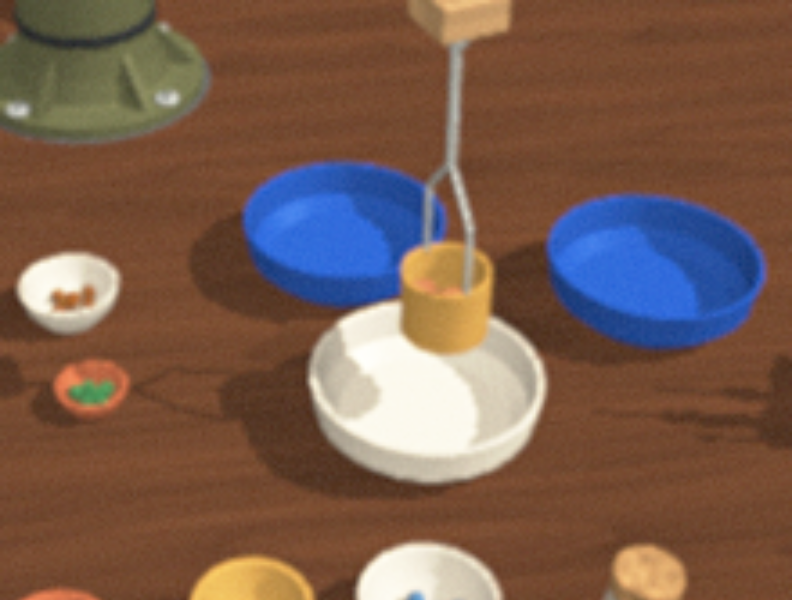

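Basket hangs above the bowl with about 0.03 rad of swing, roughly 13 mm off towards the robot and +y (crop (447,297) against bowl (428,390)). Correcting, timed on the negative extreme.

Call:
{"fn": "arm_command", "kwargs": {"translation": [[0, 0, 0], [0, 0, 0], [0.5, -0.45, 0], [0.45, -0.4, 0], [0, 0, 0], [0, 0, 0]], "twist": [0, 0, 0, 0, 0, 0]}}

```text
time_s: 10.22
tool_pos: [0.5259, 0.2164, 0.3557]
tool_rot: [179.9, 0.7, -74.7]
force: [-0.1, -0.3, -4.1]
grip_width: 0.0298
```

```bash
python3 sw.py 19 | tail -4; cat > ctr.py <<'E'
from h import *
from cell import telemetry, optics
for n in('scene','side'):
    o=telemetry.get_obs();c=optics.read_camera(n);img=c['img'];hsv=cv2.cvtColor(cv2.medianBlur(img,3),cv2.COLOR_BGR2HSV)
    m=cv2.inRange(hsv,(16,115,80),(30,255,255));k,l,s,ce=cv2.connectedComponentsWithStats(m)
    T=o['tool_pos'];h=np.r_[T[:2],T[2]-.0575];g=proj(c,h-[0,0,.2])[0]
    i=min((i for i in range(1,k) if s[i,4]>100),key=lambda i:np.linalg.norm(ce[i]-g));b=s[i]
    # pail silhouette: mid column; bottom row = front bottom edge
    px=np.array([b[0]+(b[2]-1)/2,b[1]+(b[3]-1)/2])
    # predicted silhouette for plumb pail under TCP (two circles)
    a=np.linspace(0,2*np.pi,60);P=np.vstack([np.c_[h[0]+.03*np.cos(a),h[1]+.03*np.sin(a),np.full(60,h[2]-z)] for z in(.225,.175)])
    q=proj(c,P);lo,hi=q.min(0),q.max(0);pp=(lo+hi)/2
    zc=h[2]-.2;d=plane(c,px,zc)[0]-plane(c,pp,zc)[0]
    print(n,'blob',b[:4],'pred',lo.round(1),hi.round(1),'px',px,pp.round(1),'offset basket-TCP',d[:2].round(4),'TCP',T.round(4))
E
python3 ctr.py
```

```text
t11.075 th+0.002 y+0.4701 x+0.0919 z0.3558 yaw-74.7 area583 d2
t11.125 th-0.005 y+0.4701 x+0.0919 z0.3558 yaw-74.7 area591 d2
now 11.175 [0.52596814 0.21630339 0.35575525] [179.90953697   0.708076   -74.72440046] [ 0.90306135 -0.39335132 -4.63874305] gw 0.029602320778252398
fit at now: th-off -0.017044330817039502 thdot -0.03767249181440071 off 0.011209568004104581 amp 0.01792551278310774 rms 0.0007224856858620445
scene blob [296 202  26  31] pred [295.6 200.2] [321.9 232.2] px [308.5 217. ] [308.7 216.2] offset basket-TCP [ 0.003  -0.0013] TCP [0.526  0.2163 0.3558]
side blob [234 227  25  29] pred [234.1 227.3] [256.5 256. ] px [246. 241.] [245.3 241.7] offset basket-TCP [-0.0011 -0.0031] TCP [0.5259 0.2163 0.3558]
```

Call:
{"fn": "arm_command", "kwargs": {"translation": [[0, 0, 0], [0, 0, 0], [0, 0, 0], [0, 0, 0], [0, 0, 0], [0, 0, 0], [0, 0, 0], [0, 0, 0], [0, 0, 0], [0, 0, 0]], "twist": [0, 0, 0, 0, 0, 0, 0, 0, 0, 0]}}

```text
time_s: 12.52
tool_pos: [0.5259, 0.2163, 0.3558]
tool_rot: [179.9, 0.7, -74.7]
force: [-0.4, 0.5, -4.0]
grip_width: 0.03
```

Call:
{"fn": "arm_command", "kwargs": {"translation": [[0, 0, 0], [0, 0, 0], [0, 0, 0], [0, 0, 0], [0, 0, 0], [0, 0, 0], [0, 0, 0], [0, 0, 0], [0, 0, 0], [0, 0, 0]], "twist": [0, 0, 0, 0, 0, 0, 0, 0, 0, 0]}}

```text
time_s: 13.78
tool_pos: [0.5259, 0.2164, 0.3558]
tool_rot: [179.9, 0.7, -74.7]
force: [0.8, 0.9, -3.5]
grip_width: 0.0296
```

```bash
python3 sw.py 12 | tail -3;python3 ctr.py
```

```text
t14.325 th+0.020 y+0.4702 x+0.0919 z0.3558 yaw-74.7 area609 d2
now 14.375 [0.52593116 0.21642614 0.35576082] [179.91196955   0.71511818 -74.71677919] [-0.22761543 -0.04290243 -3.83255731] gw 0.029758975417862328
fit at now: th-off 0.012808426118315648 thdot 0.06118370435205591 off 0.010783481749986886 amp 0.015663188915901134 rms 0.00037687531705271734
scene blob [298 200  26  32] pred [295.6 200.2] [322.  232.2] px [310.5 215.5] [308.8 216.2] offset basket-TCP [-0.0019  0.0046] TCP [0.5259 0.2164 0.3558]
side blob [234 229  25  28] pred [234.1 227.3] [256.5 256.1] px [246.  242.5] [245.3 241.7] offset basket-TCP [-0.0029  0.0024] TCP [0.5259 0.2164 0.3558]
```

Hover held over 3 s (10.2–14.4 s). Lowering 48 mm gently.

Call:
{"fn": "arm_command", "kwargs": {"translation": [[0, 0, 0.3], [0, 0, 0.6], [0, 0, 0.6], [0, 0, 0.7], [0, 0, 0.7], [0, 0, 0.7], [0, 0, 0.6], [0, 0, 0.4], [0, 0, 0.1], [0, 0, 0]], "twist": [0, 0, 0, 0, 0, 0, 0, 0, 0, 0]}}

```text
time_s: 15.72
tool_pos: [0.5254, 0.2168, 0.3047]
tool_rot: [179.8, 0.7, -74.7]
force: [1.0, -0.6, -3.2]
grip_width: 0.0296
```

```bash
python3 sw.py 19 | tail -3;python3 ctr.py; python3 - <<'E'
from h import *
out,c=pickle.load(open('last.pkl','rb'));cv2.imwrite('pics/s4.png',cv2.resize(c['img'][130:300,190:410],(770,595)))
E
```

```text
t16.625 th-0.002 y+0.4706 x+0.0914 z0.3046 yaw-74.7 area526 d2
now 16.675 [0.52532815 0.21675204 0.30460373] [179.82827869   0.71160859 -74.71870204] [-0.06100983 -0.36394099 -3.63576807] gw 0.029460838177465424
fit at now: th-off -0.010682512582601358 thdot -0.06723190563683876 off 0.004276689630113017 amp 0.01456913009486534 rms 0.0003217915652052753
scene blob [296 218  24  30] pred [295.  216.5] [320.5 247.9] px [307.5 232.5] [307.7 232.2] offset basket-TCP [ 0.001  -0.0008] TCP [0.5253 0.2168 0.3046]
side blob [236 242  22  27] pred [234.5 241.2] [256.3 269.3] px [246.5 255. ] [245.4 255.2] offset basket-TCP [-0.0026 -0.0018] TCP [0.5253 0.2168 0.3046]
```

View pics/s4.png

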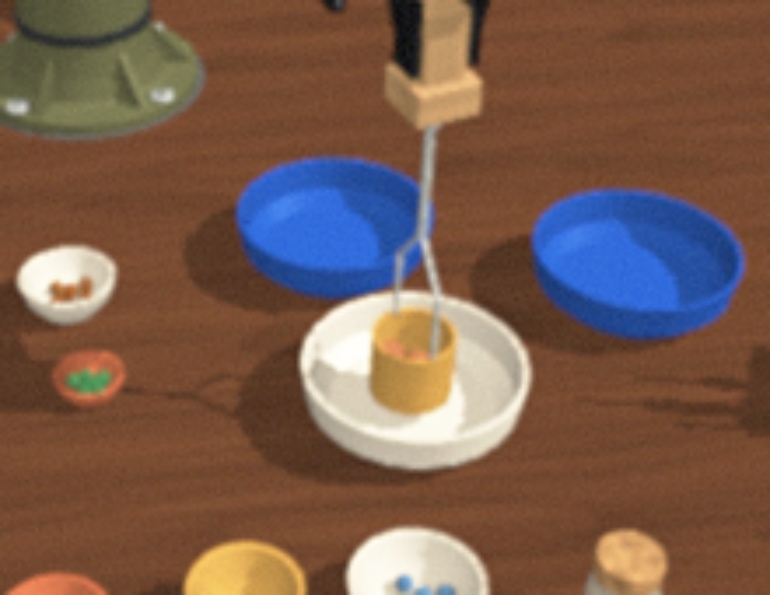

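The pail at crop (413,362) sits centred inside the white bowl, with its underside at about 22 mm and swing at about 0.015 rad. Holding.

Call:
{"fn": "arm_command", "kwargs": {"translation": [[0, 0, 0], [0, 0, 0], [0, 0, 0], [0, 0, 0], [0, 0, 0], [0, 0, 0], [0, 0, 0], [0, 0, 0], [0, 0, 0], [0, 0, 0]], "twist": [0, 0, 0, 0, 0, 0, 0, 0, 0, 0]}}

```text
time_s: 18.02
tool_pos: [0.5253, 0.2167, 0.3046]
tool_rot: [179.8, 0.7, -74.7]
force: [0.1, -0.4, -3.3]
grip_width: 0.0296
```

Call:
{"fn": "arm_command", "kwargs": {"translation": [[0, 0, 0], [0, 0, 0], [0, 0, 0], [0, 0, 0], [0, 0, 0], [0, 0, 0], [0, 0, 0], [0, 0, 0], [0, 0, 0], [0, 0, 0]], "twist": [0, 0, 0, 0, 0, 0, 0, 0, 0, 0]}}

```text
time_s: 19.27
tool_pos: [0.5253, 0.2168, 0.3046]
tool_rot: [179.8, 0.7, -74.7]
force: [0.1, 0.2, -3.7]
grip_width: 0.0301
```

```bash
python3 sw.py 12 | tail -3; python3 -c "
from cell import env;print(env.sign_off())"
```

```text
t19.825 th+0.005 y+0.4707 x+0.0914 z0.3046 yaw-74.7 area530 d1
now 19.875 [0.52532369 0.216809   0.304617  ] [179.83218426   0.71442073 -74.71622854] [-0.06888549  0.17594118 -3.2426751 ] gw 0.029517579461891128
fit at now: th-off 0.005939293842187503 thdot 0.07378231326092496 off 0.0037564955618148202 amp 0.012388485496261535 rms 0.0006723533907023238
the job is handed in; nothing more can be done
None
```

The basket is hanging in the middle of the white bowl, held by its grip, and I handed the job in at about 19.9 s. No verdict was reported.

- **Lift and carry:** I lifted the grip 35 mm. One 48 mm move timed to the swing cut it from 0.22 rad to about 0.024 rad, and a ramped profile carried the basket across.
- **Over the bowl:** it hung for about 4 s with its underside about 73 mm above the table and swing below 0.02 rad.
- **In the bowl:** it then hung for about 4 s and was still there when I handed in. The underside is about 22 mm above the table, 14 mm clear of the bowl's floor.
- **Last checks:** swing was 0.012 rad, about 3 mm at the bottom. The TCP was within about 2 mm of the measured bowl centre, and the basket within about 3 mm of plumb under it. The gripper opening was 29.5 mm on the 30 mm neck, and the wrist force showed only the hanging weight, with no sign of contact.
- **Disagreements:** the scene and side cameras differed by about 1 cm on the stand's base corners, so I took the grip's position from a close wrist-camera view instead. They differed by about 4 mm on the bowl centre, and I used the average of the views. I did not re-measure the other things on the bench, but those in the last picture looked undisturbed.

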